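# Draw the screwdriver from its sloping bench holder and hold it out level

### The job

Draw the screwdriver out of the sloping holder it stands in, turn it until it lies level, and hold it still above the open bench between the two lathes, the whole tool at least 20 cm above the worktop and clear of everything, ready to be handed over. The program finishes while the gripper is still holding it up: do not put it down or let go. Leave the centre punch in the other holder and the loose things on the bench (spanner, aluminium bar) where they are.

Things in the scene. Friction and masses are not known exactly. Their poses are not given: they have to be found in the camera images.
- screwdriver: Loose screwdriver, 170 mm, 0.07 kg: plastic handle 78 mm long, 20 mm across its x, 24 mm across its z; shaft 6 mm thick, 91 mm long. y axis: blade to handle; centre line 12 mm from the origin along +z. Blade tip at y -85 mm, handle y +6 (shoulder) to +84. At the start it rests by its shoulder on the narrow holder's mouth, handle up and towards the robot, 40 to 43 degrees off vertical, own x level.
- handle_mid (a point): point on the screwdriver's centre line in the middle of the handle (own y = +45 mm); axes as the screwdriver's: y from blade to handle, x across the 20 mm width
- blade_tip (a point): end of the screwdriver's blade, on the centre line, 130 mm from handle_mid; same axes
- handle_end (a point): butt of the screwdriver's handle, on the centre line, 40 mm from handle_mid; same axes
- narrow_holder: Fixed holder of the screwdriver, in the left or right of two places: wood block 42x42x70 mm tilted 40 degrees on a steel foot 95x66x6 mm, 110 mm high. Origin on the worktop, z up. A 10x10 mm square bore goes right through; in the holder's frame the tool is drawn out along (-0.643, 0, 0.766), over 91 mm to free the blade.
- narrow_holder_mouth (a point): centre of the bore's mouth in the upper face of the narrow holder, 95 mm above the worktop; axes as the holder's
- wide_holder: Fixed holder of the same make and size with a 15x15 mm square bore, 60 mm deep, that carries the centre punch; the two holders stand side by side, 0.12 to 0.25 m between centres. Leave alone.
- centre_punch: Loose steel centre punch, 11 mm thick, 88 mm long, standing in the wide holder with about 28 mm showing; no handle. Origin near its middle, y along it. Leave alone.
- spanner: Loose steel spanner, 27x133x6 mm, lying near the front edge of the worktop; origin under its middle. Leave alone.
- alu_bar: Loose square aluminium bar, 16x110x16 mm, lying behind the holders; origin under its middle. Leave alone.

How it is judged:
By the outcome, as a careful person would: the job done as asked, in the order asked, and still so for the second after the job is handed in, while the arm keeps its last pose, push and grip.
It also fails if it takes over 32 s, if anything falls off the work surface, if the arm or the gripper's body presses on something with over 40 N, if the wrist force passes 120 N, or if a joint passes its speed limit or range.

### The arm

A 6-joint arm with a two-finger parallel gripper is mounted at the origin on a cart in front of the work surface, level with it; the furniture and walls round the work are solid. World frame = base frame: x ahead of the robot, y to its left, z up, the work surface at z = 0. Lengths are in m, angles in rad, forces in N, time in s.
With the tool pointing down it reaches from about 0.425 to 0.95 m from the base axis. Payload 3.5 kg.
Tool frame: the origin (TCP) lies midway between the tips of the shut fingers; the grasp point (between the pads) lies 19 mm behind it; z points along the fingers, y is the line along which they close (so a half turn about z gives the same grasp; the last joint's range is limited). The gripper opens to 85 mm and grips with 20 to 120 N. Pads are 22 mm wide; open, the fingers measure 114 mm over their backs; the gripper's body (76 mm by 85 mm) begins 54 mm behind the grasp point. The pads swing forward as they close: fully open they stand 13 mm farther back than shut.
Start: joints at [-0.15, 0.286, 1.577, -0, 1.279, -0.15], TCP at [0.675, 0, 0.204] pointing down, gripper open.
Joint ranges: [-2.77, 2.77], [-0.9, 2.22], [0.21, 2.48], [-1.53, 4.67], [0.24, 2.81], [-2.84, 2.84]. Speed limits (rad/s): [2.79, 2.79, 3.14, 3.14, 3.14, 3.14].

### API

Orientations are given as a unit quaternion [x, y, z, w].
In Python, from plant import ctrl gives the robot as it stands.
- The arm moves only by the tool send_rows, never from a script. Its argument "series" is a list that holds one entry, the list of rows, each a list of 7 numbers: the shift along the tool's x, y, z in cm, then the turn, a rotation vector about the tool's x, y, z in rad, then the opening, from -1 (shut) to 1 (fully open). In form: [[[x, y, z, rx, ry, rz, jaw], ...]]. A call has 1 to 10 rows; each row shifts and turns the commanded pose from where the row before left it, along the tool's axes as they then stand; what a row does not reach is not made up. A row lasts 1/8 s, in which the tool goes at most 62.5 mm and 10.7 degrees, less where a joint would pass 70% of its speed; a pose out of reach is approached as far as the arm can. A call is refused whole if a number of a shift passes 6.25 or a number of a turn 0.188, either way. A call with a gripper value outside its range is refused whole. The fingers move at their own pace and stop on an object; "force" is the grip in N (left out, the last holds). Time passes only in rows, so rows that do not move let the fingers close. It gives the time, the measured TCP pose, the force, the opening and the grip force at its end, in the units of the state.
- ctrl.get_state(): the state, without advancing time (a new reading comes with each control period).
- ctrl.read_camera(name): name is "scene" or "side" or "wrist"; returns a dict with "img" (480x640x3 uint8, red, green, blue), "fx", "fy", "cx", "cy" (pixels), "R" (3x3) and "t" (3): a world point X has camera coordinates R X + t; the wrist camera has in their place "hand_eye" (4x4, takes a point from camera to tool coordinates, whose origin is the TCP and whose axes are the flange's). Camera axes: x right, y down, z forward; pixel columns grow to the right and rows downward; lengths in m; the calibration is good to about 2 mm. A picture is of the moment at which its call begins: read the wrist's pose just before it. There is no depth.
- ctrl.sign_off(): hands the job in; it is judged then, once.
The state is a dict: "time": time; "qpos": joint angles; "dq": joint speeds; "joint_efforts": joint torques, N m; "eef_pos": TCP position; "tcp_rot": TCP orientation; "contact_force": force on the tool from outside, world axes, zero at the start; "wrist_torque": the same for the moment, N m; "opening": opening from 0.0 (shut) to 1.0 (fully open); "finger_force": force on a finger pad.
Only numpy, scipy, OpenCV 4.12 (cv2) and the standard library are available. Lean on these libraries where they do the work, as an engineer would, in place of code of your own. Each camera call takes 0.05 s, during which the arm holds its last target. There are 200 camera calls.

## Working session

There is one attempt and no reset: what is moved stays moved. The work goes in short steps, Python scripts to look and compute and a tool call to move; the robot and the scene stay as the last step left them, time stands still between calls to the robot, and variables do not carry over. Pictures are saved under pics/ and viewed, at most 10 in all, crops included, and the job is handed in when it is done.

Besides the shell and the picture viewer there is one more tool, called after "Request:" in YAML: its name, and indented under it one key for each argument. send_rows: Moves the arm, as the interface text tells. Its arguments: {"type":"object","properties":{"series":{"type":"array"},"force":{"type":"number"}},"required":["series"]}

```bash
mkdir -p pics; ls; python3 - <<'E'
from plant import ctrl
import cv2,pickle
s=ctrl.get_state();print(s)
d={}
for n in("scene","side","wrist"):
    c=ctrl.read_camera(n);d[n]=c
    cv2.imwrite(f"pics/{n}0.png",c["img"][:,:,::-1])
    print(n,{k:v for k,v in c.items() if k!="img"})
pickle.dump((s,d),open("v0.pkl","wb"))
E
```

```text
pics
{'time': 0.0, 'qpos': array([-1.50014729e-01,  2.87208254e-01,  1.57819479e+00,  1.53101247e-07,
        1.27856956e+00, -1.50002063e-01]), 'dq': array([ 0.00023772, -0.00036784,  0.00058152,  0.00109009,  0.00035601,
        0.00120512]), 'joint_efforts': array([-1.79628755e-04, -4.05981302e+01, -2.92628127e+01, -1.54224781e-04,
        5.81841552e-03,  3.74769741e-06]), 'eef_pos': array([6.74277076e-01, 1.28962176e-04, 2.02109214e-01]), 'tcp_rot': array([ 7.07110774e-01,  7.07101787e-01, -7.06182318e-04, -9.57785566e-04]), 'contact_force': array([ 0.52914236, -0.07964863, -0.00740978]), 'wrist_torque': array([-0.02284411, -0.02585143,  0.05197992]), 'finger_force': 0.0, 'opening': 1.0010237593598743}
scene {'fx': 477.89184081499644, 'fy': 477.89184081499644, 'cx': 313.19438870830834, 'cy': 242.03857015707052, 'R': array([[ 0.73038332, -0.68294923, -0.01098004],
       [-0.38096444, -0.39397632, -0.83645009],
       [ 0.56692707,  0.6151122 , -0.5479331 ]]), 't': array([-0.35231028,  0.39261842,  0.49536762])}
side {'fx': 558.819460924722, 'fy': 558.819460924722, 'cx': 315.6073942246572, 'cy': 243.15332981235878, 'R': array([[ 0.64891654, -0.7608445 , -0.00479217],
       [-0.32826423, -0.2742801 , -0.90388773],
       [ 0.68640361,  0.5881208 , -0.42774293]]), 't': array([-0.28583513,  0.32136323,  0.4264656 ])}
wrist {'fx': 388.3423798120006, 'fy': 388.3423798120006, 'cx': 318.7412463817531, 'cy': 245.37669114907635, 'hand_eye': array([[-9.31314062e-05, -9.63935585e-01, -2.66135642e-01,
         6.69882092e-02],
       [ 9.99999861e-01,  4.84770917e-05, -5.25522195e-04,
         1.51455142e-04],
       [ 5.19471026e-04, -2.66135654e-01,  9.63935446e-01,
        -1.69516896e-01],
       [ 0.00000000e+00,  0.00000000e+00,  0.00000000e+00,
         1.00000000e+00]])}
```

View pics/scene0.png

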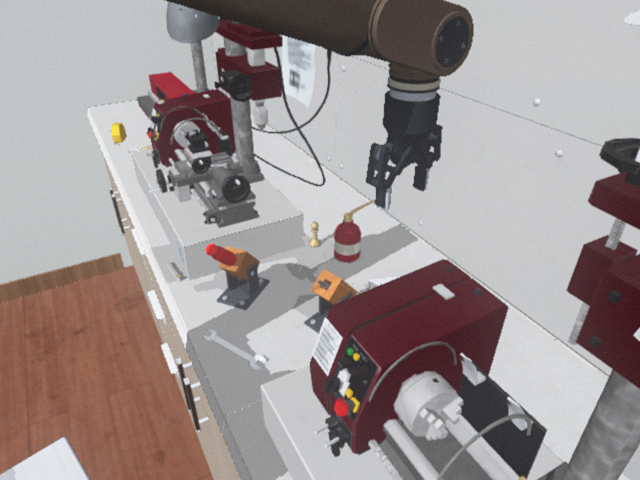

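View pics/side0.png

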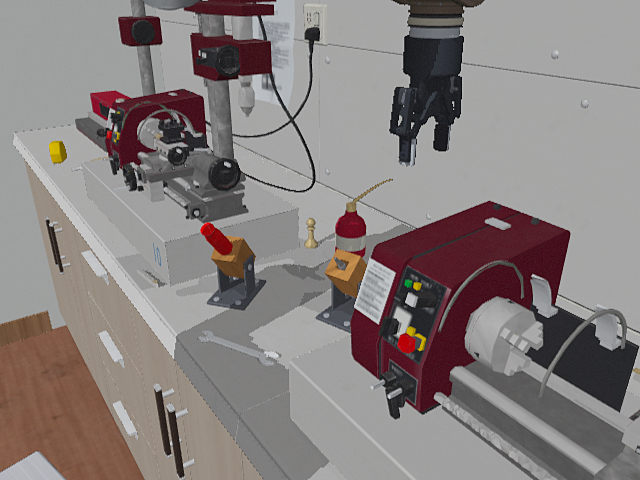

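View pics/wrist0.png

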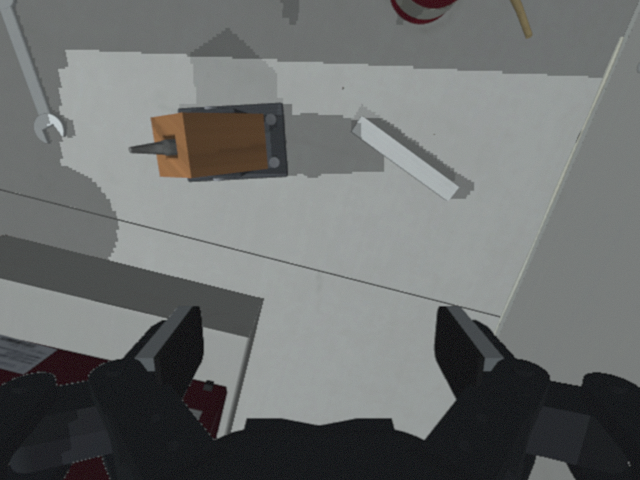

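The scene view shows the red handle at about (222,255) in the left (+y) holder, with the punch holder at about (333,290). The side view shows the handle at (215,238). The wrist view shows only the punch holder at (165,148) and the bar at (405,158). Next I triangulate the handle.

```bash
cat > h.py <<'E'
import numpy as np,cv2,pickle
from scipy.spatial.transform import Rotation as Rn
def cam(c,s=None):
    "returns K, R, t (world->cam)"
    K=np.array([[c["fx"],0,c["cx"]],[0,c["fy"],c["cy"]],[0,0,1]])
    if "R" in c: return K,np.array(c["R"]),np.array(c["t"])
    T=np.eye(4);T[:3,:3]=Rn.from_quat(s["tcp_rot"]).as_matrix();T[:3,3]=s["eef_pos"]
    M=np.linalg.inv(T@c["hand_eye"]);return K,M[:3,:3],M[:3,3]
def redblob(img,roi):
    x0,y0,x1,y1=roi;h=cv2.cvtColor(img,cv2.COLOR_RGB2HSV)
    m=(((h[...,0]<4)|(h[...,0]>174))&(h[...,1]>170)&(h[...,2]>60)).astype(np.uint8)
    z=np.zeros_like(m);z[y0:y1,x0:x1]=m[y0:y1,x0:x1]
    n,l,st,_=cv2.connectedComponentsWithStats(z);i=1+np.argmax(st[1:,4]);return l==i
def axis2d(m):
    p=np.argwhere(m)[:,::-1].astype(float);c=p.mean(0);u=np.linalg.svd(p-c,full_matrices=False)[2][0]
    t=(p-c)@u;return c,u,t.min(),t.max(),m.sum()
def tri(views,pts):
    "least squares point from rays"
    A=np.zeros((3,3));b=np.zeros(3);rs=[]
    for (K,R,t),p in zip(views,pts):
        d=R.T@np.linalg.inv(K)@[*p,1];d/=np.linalg.norm(d);o=-R.T@t;P=np.eye(3)-np.outer(d,d);A+=P;b+=P@o;rs.append((o,d))
    X=np.linalg.solve(A,b);return X,[np.linalg.norm(np.cross(d,X-o)) for o,d in rs]
def proj(v,X): K,R,t=v;q=K@(R@X+t);return q[:2]/q[2]
def ray(v,p,z):
    K,R,t=v;d=R.T@np.linalg.inv(K)@[*p,1];o=-R.T@t;return o+d*(z-o[2])/d[2]
E
python3 - <<'E'
from h import *
s,d=pickle.load(open("v0.pkl","rb"))
V={n:cam(d[n],s) for n in d}
N=[];A={}
for n,roi in(("scene",(195,230,245,275)),("side",(190,210,245,265))):
    m=redblob(d[n]["img"],roi);c,u,a,b,k=axis2d(m);
    if u[1]<0:u=-u;a,b=-b,-a
    A[n]=(c+a*u,c+b*u);print(n,A[n],k,-V[n][1].T@V[n][2])
    K,R,t=V[n];l=np.cross([*A[n][0],1],[*A[n][1],1]);nn=R.T@K.T@l;N.append(nn/np.linalg.norm(nn))
ax=np.cross(*N);print("sin between planes",np.linalg.norm(ax));ax/=np.linalg.norm(ax);print("axis",ax)
vs=[V["scene"],V["side"]]
for i in(0,1):print(tri(vs,[A["scene"][i],A["side"][i]]))
E
```

```text
scene (array([213.96046247, 244.7736956 ]), array([207.59597691, 252.67454128])) 65 [ 0.1260579  -0.39063434  0.59596565]
side (array([203.0363804 , 224.93071724]), array([229.11090894, 251.92702255])) 536 [-0.00175233 -0.38014583  0.47152415]
sin between planes 0.9866547918623959
axis [-0.5630927  -0.71818776  0.40881896]
(array([0.46543677, 0.23448756, 0.14325759]), [np.float64(0.0031677444045913653), np.float64(0.003167744404591371)])
(array([0.43276526, 0.16736507, 0.15286625]), [np.float64(0.02297390807202239), np.float64(0.022973908072022257)])
```

Request:
send_rows:
  series:
    - [[2,-4,-2,0,0,0,1],[2,-4,-2,0,0,0,1],[2,-4,-1,0,0,0,1],[1,-4,0,0,0,0,1],[0,0,0,0,0,0,1],[0,0,0,0,0,0,1]]

```text
time: 0.9
eef_pos: [0.5154, 0.0699, 0.2536]
tcp_rot: [0.707, 0.707, 0.0, 0.0]
contact_force: [-0.0, 0.3, 0.3]
opening: 1.004
finger_force: 0.0
```

```bash
python3 - <<'E'
from plant import ctrl
from h import *
s0,d=pickle.load(open("v0.pkl","rb"))
s=ctrl.get_state();d["wrist"]=ctrl.read_camera("wrist");pickle.dump((s,d),open("v1.pkl","wb"))
cv2.imwrite("pics/wrist1.png",d["wrist"]["img"][:,:,::-1])
print(s["eef_pos"],s["qpos"],s["time"])
a=d["scene"]["img"][220:300,190:270,::-1];b=d["side"]["img"][210:310,190:290,::-1]
cv2.imwrite("pics/crop1.png",np.hstack([cv2.resize(a,(400,400),interpolation=0),cv2.resize(b,(400,400),interpolation=0)]))
E
```

```text
[0.51542584 0.06988813 0.25362356] [-6.03831333e-02 -9.65269929e-02  1.89721415e+00 -1.30204628e-04
  1.34011175e+00 -6.03239737e-02] 0.9
```

View pics/wrist1.png

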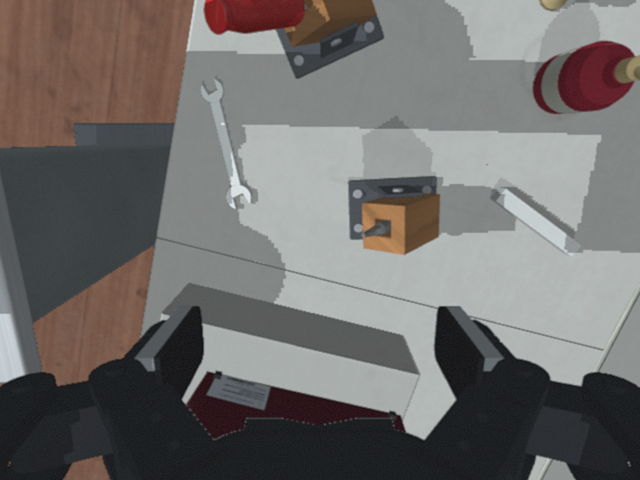

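View pics/crop1.png

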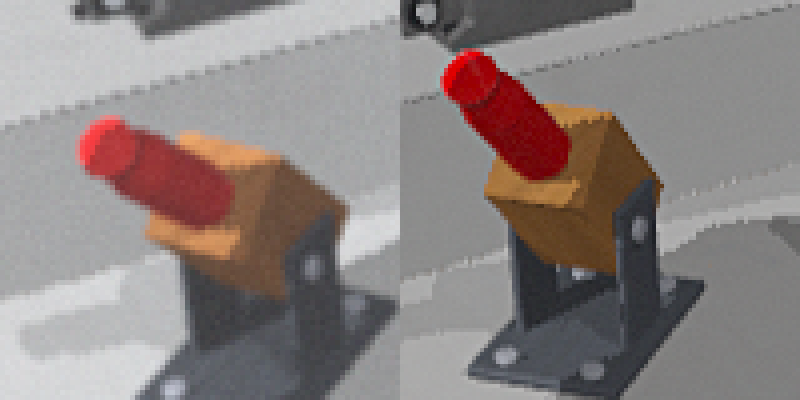

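The handle is at wrist (205–305, 0–30), clipped at the top edge. The crops show it seated by its shoulder, with the butt towards the robot. One more shift to +y brings it fully into view.

Request:
send_rows:
  series:
    - [[3,0,-1,0,0,0,1],[3,0,-1,0,0,0,1],[2,0,0,0,0,0,1],[0,0,0,0,0,0,1],[0,0,0,0,0,0,1]]

```text
time: 1.58
eef_pos: [0.5154, 0.1493, 0.273]
tcp_rot: [0.707, 0.707, -0.001, -0.0]
contact_force: [-0.3, 0.2, -0.4]
opening: 0.995
finger_force: 0.0
```

```bash
cat > m.py <<'E'
from plant import ctrl
from h import *
s0,d=pickle.load(open("v0.pkl","rb"))
s=ctrl.get_state();d["wrist"]=ctrl.read_camera("wrist");pickle.dump((s,d),open("v2.pkl","wb"))
V={n:cam(d[n],s) for n in d}
def mask(img,roi):
    x0,y0,x1,y1=roi;i=img.astype(int);m=((i[...,0]>70)&(i[...,1]<0.38*i[...,0])&(i[...,2]<0.45*i[...,0])).astype(np.uint8)
    z=np.zeros_like(m);z[y0:y1,x0:x1]=m[y0:y1,x0:x1]
    n,l,st,_=cv2.connectedComponentsWithStats(z);return l==1+np.argmax(st[1:,4])
A={};N=[]
for n,roi in(("scene",(195,230,245,275)),("side",(190,210,245,265)),("wrist",(100,0,400,300))):
    m=mask(d[n]["img"],roi);c,u,a,b,k=axis2d(m);A[n]=(c,u,a,b);print(n,c+a*u,c+b*u,k)
    cv2.imwrite(f"pics/m_{n}.png",m*255)
    K,R,t=V[n];l=np.cross([*c,1],[*(c+u),1]);nn=R.T@K.T@l;N.append(nn/np.linalg.norm(nn))
    A[n]=(c,N[-1])
U,S,W=np.linalg.svd(np.array(N));ax=W[2]*np.sign(W[2][2]);print("S",S,"axis",ax,"off vert",np.degrees(np.arccos(ax[2])),"yaw",np.degrees(np.arctan2(-ax[1],-ax[0])))
for i,j in((0,1),(0,2),(1,2)):
    q=np.cross(N[i],N[j]);q/=np.linalg.norm(q)*np.sign(q[2]);print("pair",i,j,q)
vs=list(V.values())
print("centroid tri",tri([V[n] for n in A],[A[n][0] for n in A]))
# axis line position: planes n.(X-o)=0
M=np.array(N+[ax]);o=[-v[1].T@v[2] for v in V.values()];b=[n@p for n,p in zip(N,o)]
P,_=tri([V[n] for n in A],[A[n][0] for n in A]);X=np.linalg.lstsq(M,np.array(b+[ax@P]),rcond=None)[0]
print("pt on axis",X,"plane res",M[:3]@X-b)
E
python3 m.py; cp pics/m_wrist.png /tmp; python3 -c "
import cv2,pickle,numpy as np
s,d=pickle.load(open('v2.pkl','rb'))
cv2.imwrite('pics/w2.png',np.hstack([cv2.resize(d['wrist']['img'][:,:,::-1],(400,300)),cv2.merge([cv2.resize(cv2.imread('/tmp/m_wrist.png',0),(400,300))]*3)]))"
```

```text
scene [207.20571802 252.51142069] [215.26674453 246.08083194] 94
side [202.98843916 224.98874862] [229.69959626 252.31618069] 545
wrist [304.3516536  116.28038239] [222.76893827 147.03946499] 2321
S [1.36195926 1.02597382 0.3040472 ] axis [-0.7085312  -0.50881305  0.48897119] off vert 60.72701690592861 yaw 35.683023522673274
pair 0 1 [-0.57686612 -0.68639202  0.44282217]
pair 0 2 [-0.94174646 -0.33612322  0.01160993]
pair 1 2 [-0.63497725 -0.27249176  0.72287767]
centroid tri (array([0.46855641, 0.22416372, 0.12980572]), [np.float64(0.012641877731484069), np.float64(0.007886354522744539), np.float64(0.005447339098020667)])
pt on axis [0.46945973 0.22548047 0.13754557] plane res [ 0.00479508 -0.0033369   0.00566663][ WARN:0@0.923] global loadsave.cpp:1063 imwrite_ Unsupported depth image for selected encoder is fallbacked to CV_8U.
```

View pics/w2.png

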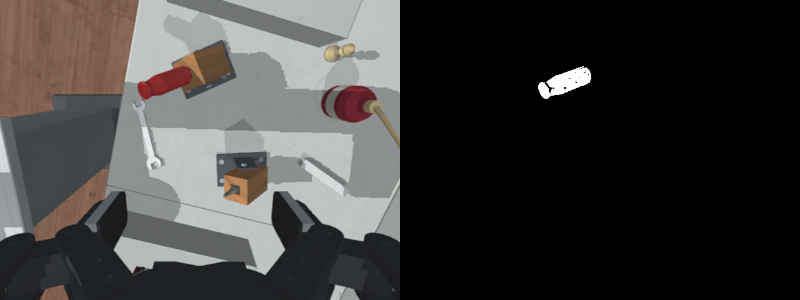

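The wrist view (at half scale) shows the handle from (140,90) to (190,72), with the mask covering it fully. The scene mask caught only the butt, so I fix its threshold.

```bash
sed -i 's/^s=ctrl.get_state.*/s,d=pickle.load(open("v2.pkl","rb"))/; s/0.38\*i/0.46*i/; s/0.45\*i/0.55*i/; s/    z=np.zeros_like(m)/    m=cv2.morphologyEx(m,cv2.MORPH_CLOSE,np.ones((3,3)));z=np.zeros_like(m)/' m.py
cat >> m.py <<'E'
w=[1,2];n1,n2=N[1],N[2];q=np.cross(n1,n2);q/=np.linalg.norm(q)*np.sign(q[2])
P2,e=tri([V["side"],V["wrist"]],[A["side"][0],A["wrist"][0]]);print("side+wrist centroid",P2,e)
z=.095+.039*ax[2];print("mid at z",z,X+ax*(z-X[2])/ax[2])
for k in(-.039,0,.04):
    Y=X+ax*(z-X[2])/ax[2]+ax*k;print(k,[proj(V[n],Y).round(1) for n in V])
E
python3 m.py 2>/dev/null
```

```text
scene [206.55288926 246.92011342] [234.41672292 261.1860694 ] 350
side [202.97114158 224.93409086] [229.59787306 252.42083332] 554
wrist [304.64497088 116.06184893] [222.44277947 147.17002808] 2473
S [1.44433433 0.95597868 0.00176078] axis [-0.63203145 -0.27211584  0.72559577] off vert 43.48156889789746 yaw 23.29388904880483
pair 0 1 [-0.63271677 -0.26647359  0.72709099]
pair 0 2 [-0.63111744 -0.27237228  0.72629479]
pair 1 2 [-0.63307539 -0.27294821  0.72437202]
centroid tri (array([0.47227685, 0.22118052, 0.12456859]), [np.float64(0.001115535404644172), np.float64(0.0012324271164691387), np.float64(0.0001385029936426769)])
pt on axis [0.47241574 0.22117579 0.12468934] plane res [-0.00040005  0.00045641 -0.000182  ]
side+wrist centroid [0.47268556 0.22088735 0.12417574] [np.float64(0.0006578608482023071), np.float64(0.0006578608482023068)]
mid at z 0.12329823486343741 [0.47362746 0.22169748 0.12329823]
-0.039 [array([231.7, 259.5]), array([225.3, 248.5]), array([298.8, 118.5])]
0 [array([221.9, 254.5]), array([216. , 238.9]), array([265.9, 131. ])]
0.04 [array([210.8, 248.9]), array([205.7, 228.1]), array([226.2, 146. ])]
```

Three views agree to under 1.3 mm: handle_mid is at (0.473, 0.2215, 0.124), which matches the expected height of 0.123. The axis is (-0.632, -0.272, 0.726). I hover above it and yaw +1.165 rad about tool z.

Request:
send_rows:
  series:
    - [[3.6,-2.1,0,0,0,0,1],[3.6,-2.1,0,0,0,0,1],[0,0,0,0,0,0.167,1],[0,0,0,0,0,0.167,1],[0,0,0,0,0,0.167,1],[0,0,0,0,0,0.167,1],[0,0,0,0,0,0.167,1],[0,0,0,0,0,0.166,1],[0,0,0,0,0,0.165,1],[0,0,0,0,0,0,1]]

```text
time: 2.88
eef_pos: [0.4733, 0.2212, 0.2734]
tcp_rot: [0.98, 0.201, -0.0, 0.0]
contact_force: [-0.3, 0.5, 0.2]
opening: 1.0
finger_force: 0.0
```

```bash
cat > w.py <<'E'
from plant import ctrl
from h import *
import sys
s=ctrl.get_state();R=Rn.from_quat(s["tcp_rot"]).as_matrix();print(s["time"],s["qpos"].round(3),"\n",R.round(3))
T=np.array(eval(sys.argv[1]));print("to go cm, tool axes",100*R.T@(T-s["eef_pos"]))
ax=np.array([-.632,-.272,.726]);print("ax in tool",R.T@ax)
E
python3 w.py "[.473,.2215,.103]"
```

```text
2.875 [ 0.243 -0.102  1.867 -0.     1.377  1.408] 
 [[ 0.919  0.394 -0.   ]
 [ 0.394 -0.919 -0.   ]
 [-0.     0.    -1.   ]]
to go cm, tool axes [-1.03119817e-02 -3.97463539e-02  1.70397892e+01]
ax in tool [-0.68821561  0.00082019 -0.72583924]
```

Request:
send_rows:
  series:
    - [[0,0,4,0,0,0,1],[0,0,4,0,0,0,1],[0,0,3,0,0,0,1],[0,0,3,0,0,0,1],[0,0,2,0,0,0,1],[0,0,1,0,0,0,1],[0,0,0,0,0,0,1]]

```text
time: 3.75
eef_pos: [0.4728, 0.2217, 0.1031]
tcp_rot: [0.98, 0.201, -0.001, 0.0]
contact_force: [0.1, -0.5, 1.0]
opening: 1.001
finger_force: 0.0
```

```bash
python3 w.py "[.473,.2215,.103]"; python3 -c "
from plant import ctrl;import cv2
a=ctrl.read_camera('side')['img'][150:350,120:360,::-1];cv2.imwrite('pics/s3.png',cv2.resize(a,(720,600)))"
```

```text
3.75 [ 0.244  0.059  2.032 -0.     1.052  1.409] 
 [[ 0.919  0.395 -0.001]
 [ 0.395 -0.919 -0.   ]
 [-0.001 -0.    -1.   ]]
to go cm, tool axes [0.00968613 0.02526109 0.01059228]
ax in tool [-6.88881557e-01  4.67006462e-04 -7.25207544e-01]
```

View pics/s3.png

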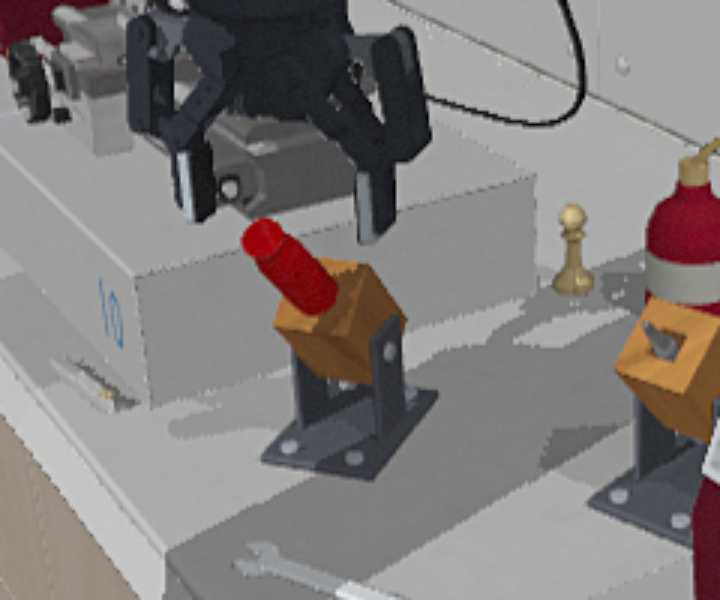

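```bash
python3 - <<'E'
from plant import ctrl
from h import *
s,d=pickle.load(open("v2.pkl","rb"));v=cam(d["side"])
s=ctrl.get_state();R=Rn.from_quat(s["tcp_rot"]).as_matrix()
for y in(-.0425,0,.0425):
  for x in (-.011,.011):
    for z in(0,-.013):print(x,y,z,((proj(v,s["eef_pos"]+R@[x,y,z])-[120,150])*3).round())
E
```

```text
-0.011 -0.0425 0 [204. 300.]
-0.011 -0.0425 -0.013 [201. 277.]
0.011 -0.0425 0 [225. 282.]
0.011 -0.0425 -0.013 [222. 259.]
-0.011 0 0 [281. 311.]
-0.011 0 -0.013 [278. 287.]
0.011 0 0 [300. 292.]
0.011 0 -0.013 [298. 269.]
-0.011 0.0425 0 [360. 322.]
-0.011 0.0425 -0.013 [358. 298.]
0.011 0.0425 0 [378. 303.]
0.011 0.0425 -0.013 [376. 279.]
```

The tips appear about 30 mm higher than the reported pose predicts. I check the first pictures against their predicted tip projections, and take fresh ones.

```bash
python3 - <<'E'
from plant import ctrl
from h import *
s,d=pickle.load(open("v0.pkl","rb"));R=Rn.from_quat(s["tcp_rot"]).as_matrix()
for n in d:
  v=cam(d[n],s)
  print(n,[proj(v,s["eef_pos"]+R@[0,y,z]).round() for y in(-.0425,.0425) for z in(0,-.013,-.04)])
s=ctrl.get_state();R=Rn.from_quat(s["tcp_rot"]).as_matrix();im={}
for n in d:
  c=ctrl.read_camera(n);v=cam(c,s);im[n]=c["img"][:,:,::-1].copy()
  for y in(-.0425,0,.0425):
    for z in(0,-.013):
      p=proj(v,s["eef_pos"]+R@[0,y,z]);cv2.circle(im[n],tuple(int(a) for a in p),1,(255,255,0) if z else (0,255,0),-1)
pickle.dump(im,open("im4.pkl","wb"))
a=cv2.resize(im["side"][170:320,140:340],(400,300));b=cv2.resize(im["scene"][170:320,140:340],(400,300))
w=cv2.resize(im["wrist"],(400,300))
cv2.imwrite("pics/c4.png",np.vstack([np.hstack([a,b]),np.hstack([w,w*0])]))
E
```

```text
scene [array([382., 231.]), array([383., 224.]), array([384., 208.]), array([415., 212.]), array([416., 205.]), array([418., 191.])]
side [array([404., 193.]), array([405., 185.]), array([406., 166.]), array([435., 178.]), array([436., 170.]), array([438., 152.])]
wrist [array([228., 287.]), array([221., 298.]), array([203., 327.]), array([410., 287.]), array([416., 298.]), array([434., 327.])]
```

View pics/c4.png

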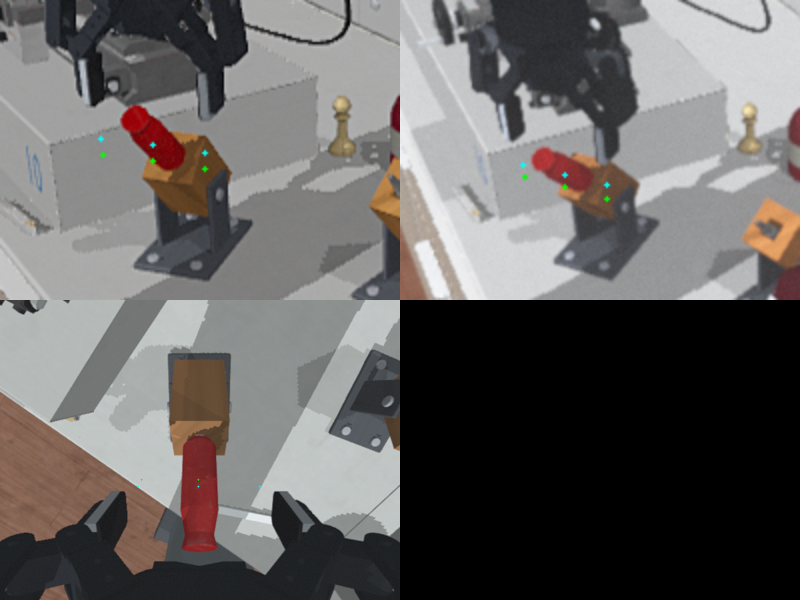

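In all three views, and already in the first pictures, the open tips stand about 42 mm behind the reported TCP, not the stated 13 mm. Before going deeper I back off and shut the fingers in free air, to see where the shut tips really are.

Request:
send_rows:
  series:
    - [[0,0,-4,0,0,0,1],[0,0,-4,0,0,0,0],[0,0,-2,0,0,0,-1],[0,0,0,0,0,0,-1],[0,0,0,0,0,0,-1],[0,0,0,0,0,0,-1],[0,0,0,0,0,0,-1],[0,0,0,0,0,0,-1]]
  force: 60

```text
time: 4.95
eef_pos: [0.4728, 0.222, 0.2029]
tcp_rot: [0.98, 0.201, -0.001, 0.0]
contact_force: [0.5, 0.3, 0.7]
opening: 0.003
finger_force: 0.0
```

```bash
python3 - <<'E'
from plant import ctrl
from h import *
s=ctrl.get_state();R=Rn.from_quat(s["tcp_rot"]).as_matrix();print(s["opening"],s["eef_pos"]);o=[]
for n in("side","scene","wrist"):
  c=ctrl.read_camera(n);v=cam(c,s);P=lambda z:proj(v,s["eef_pos"]+R@[0,0,z])
  p=P(-.04).astype(int);r=(75,100) if n!="wrist" else (150,200);y0=max(p[1]-r[0],0);x0=max(p[0]-r[1],0)
  a=c["img"][y0:y0+2*r[0],x0:x0+2*r[1],::-1];f=400/(2*r[1]);a=cv2.resize(a,(400,300),interpolation=cv2.INTER_CUBIC)
  for z,col in((0,(0,255,0)),(-.02,(255,255,0)),(-.03,(0,255,255)),(-.04,(255,0,255)),(-.073,(255,255,255)),(-.102,(0,128,255))):
    q=(P(z)-[x0,y0])*f;cv2.circle(a,tuple(int(k) for k in q),2,col,-1)
  o.append(a)
cv2.imwrite("pics/c5.png",np.vstack([np.hstack(o[:2]),np.hstack([o[2],o[2]*0])]))
E
```

```text
0.0033952830196756034 [0.4727644  0.22195995 0.20291171]
```

View pics/c5.png

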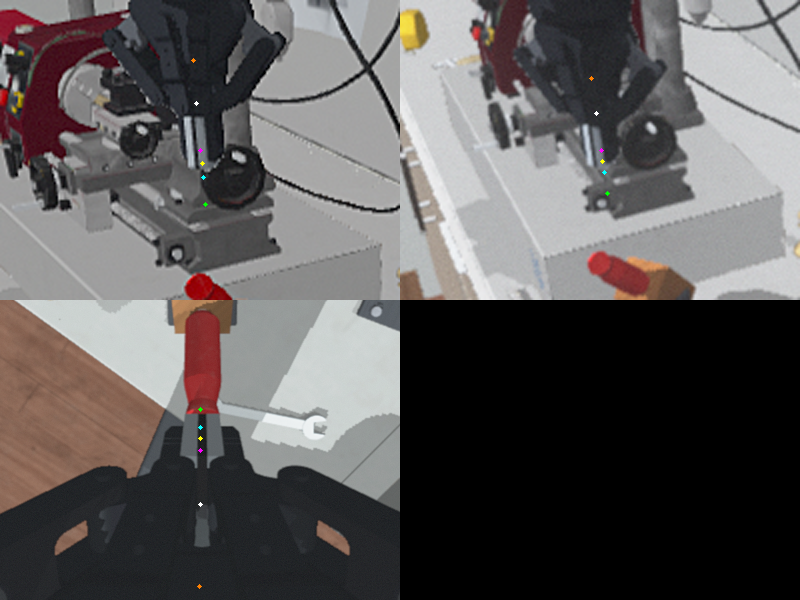

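The shut tips end about 28 mm behind the reported TCP (side at (198,170), between the −20 and −30 mm marks), and the 13 mm swing checks out. So the gripper is 28 mm shorter than the reported TCP implies. I reopen and descend to a reported z of 0.075.

Request:
send_rows:
  series:
    - [[0,0,0,0,0,0,1],[0,0,0,0,0,0,1],[0,0,1,0,0,0,1],[0,0,2,0,0,0,1],[0,0,3,0,0,0,1],[0,0,3,0,0,0,1],[0,0,2,0,0,0,1],[0,0,1.2,0,0,0,1],[0,0,0.6,0,0,0,1],[0,0,0,0,0,0,1]]

```text
time: 6.35
eef_pos: [0.4731, 0.2221, 0.0756]
tcp_rot: [0.98, 0.201, 0.0, -0.0]
contact_force: [-0.2, 0.5, -0.6]
opening: 0.998
finger_force: 0.0
```

```bash
python3 w.py "[.473,.2215,.075]"
```

```text
6.35 [0.245 0.098 2.047 0.    0.996 1.411] 
 [[ 0.919  0.394  0.   ]
 [ 0.394 -0.919  0.   ]
 [ 0.     0.    -1.   ]]
to go cm, tool axes [-0.03286066  0.04647522  0.05945072]
ax in tool [-0.68797307  0.00110997 -0.72606874]
```

Well centred, with no contact. Now close.

Request:
send_rows:
  series:
    - [[0,0.05,0,0,0,0,-1],[0,0,0,0,0,0,-1],[0,0,0,0,0,0,-1],[0,0,0,0,0,0,-1],[0,0,0,0,0,0,-1],[0,0,0,0,0,0,-1]]
  force: 60

```text
time: 7.1
eef_pos: [0.4734, 0.2215, 0.0759]
tcp_rot: [0.98, 0.201, 0.0, 0.0]
contact_force: [-1.1, -0.5, 2.3]
opening: 0.215
finger_force: 59.4
```

Request:
send_rows:
  series:
    - [[-0.33,0,-0.37,0,0,0,-1],[-0.67,0,-0.75,0,0,0,-1],[-1,0,-1.12,0,0,0,-1],[0,0,0,0,0,0,-1]]

```text
time: 7.6
eef_pos: [0.4542, 0.2135, 0.0986]
tcp_rot: [0.98, 0.201, 0.0, 0.0]
contact_force: [-0.3, -0.8, -0.9]
opening: 0.21
finger_force: 59.0
```

```bash
python3 w.py "[.3940,.1875,.1650]"
```

```text
7.6 [ 0.237  0.019  2.083 -0.     1.04   1.403] 
 [[ 0.919  0.394  0.   ]
 [ 0.394 -0.919  0.   ]
 [ 0.     0.    -1.   ]]
to go cm, tool axes [-6.56020341  0.02202883 -6.63986121]
ax in tool [-0.68788838  0.00114239 -0.72614893]
```

Request:
send_rows:
  series:
    - [[-1,0,-1.12,0,0,0,-1],[-1,0,-1.12,0,0,0,-1],[-1,0,-1.12,0,0,0,-1],[-1,0,-1.12,0,0,0,-1],[-1,0,-1.12,0,0,0,-1],[-1,0,-1.12,0,0,0,-1],[0,0,0,0,0,0,-1]]

```text
time: 8.48
eef_pos: [0.3996, 0.1901, 0.1655]
tcp_rot: [0.98, 0.201, 0.001, -0.0]
contact_force: [0.7, 0.5, -0.7]
opening: 0.217
finger_force: 59.0
```

```bash
python3 w.py "[.52,.05,.38]"
```

```text
8.475 [ 0.214 -0.213  2.163  0.     1.191  1.38 ] 
 [[ 0.919  0.394  0.001]
 [ 0.394 -0.919  0.   ]
 [ 0.001  0.    -1.   ]]
to go cm, tool axes [  5.57681481  17.6183825  -21.44415064]
ax in tool [-0.68727802  0.00130204 -0.72672638]
```

The shaft is free (120 mm drawn, negligible force). I lift straight up, and then work out where the open bench lies between the lathe blocks.

Request:
send_rows:
  series:
    - [[0,0,-3,0,0,0,-1],[0,0,-4,0,0,0,-1],[0,0,-4,0,0,0,-1],[0,0,-3,0,0,0,-1],[0,0,0,0,0,0,-1]]

```text
time: 9.1
eef_pos: [0.401, 0.1904, 0.307]
tcp_rot: [0.98, 0.201, 0.002, -0.0]
contact_force: [0.5, -0.4, -1.2]
opening: 0.214
finger_force: 59.1
```

```bash
python3 - <<'E'
from h import *
s,d=pickle.load(open("v2.pkl","rb"));S=cam(d["side"]);W=cam(d["wrist"],s);C=cam(d["scene"])
s1,d1=pickle.load(open("v1.pkl","rb"));W1=cam(d1["wrist"],s1)
print("left block foot: side",ray(S,(162,291),0),"scene",ray(C,(189,271),0))
print("left block foot wrist2",ray(W,(640,90),0),ray(W,(320,24),0))
for z in(.06,.08,.1):print("right block top w1",z,ray(W1,(192,283),z),ray(W1,(410,340),z),"side",ray(S,(292,362),z))
print("wide holder",ray(W1,(395,208),.0),ray(W1,(382,228),.095))
E
python3 w.py "[.45,.06,.305]"
```

```text
left block foot: side [0.44741007 0.34403369 0.        ] scene [0.48020171 0.37833829 0.        ]
left block foot wrist2 [0.85665706 0.26526633 0.        ] [0.51646682 0.32850649 0.        ]
right block top w1 0.06 [ 0.38920074 -0.00229774  0.06      ] [ 0.61044179 -0.06555186  0.06      ] side [ 0.3894552  -0.00702954  0.06      ]
right block top w1 0.08 [0.39615383 0.0053692  0.08      ] [ 0.60520959 -0.05440107  0.08      ] side [ 0.37044259 -0.02516292  0.08      ]
right block top w1 0.1 [0.40310691 0.01303614 0.1       ] [ 0.59997738 -0.04325029  0.1       ] side [ 0.35142997 -0.04329631  0.1       ]
wide holder [0.59952078 0.06268772 0.        ] [0.57029935 0.06185082 0.095     ]
9.1 [ 0.214 -0.313  1.984  0.     1.466  1.38 ] 
 [[ 0.919  0.394  0.004]
 [ 0.394 -0.919  0.001]
 [ 0.004  0.001 -1.   ]]
to go cm, tool axes [-0.63567181 13.91641046  0.21060425]
ax in tool [-0.68482622  0.00167671 -0.72903651]
```

Open bench runs from about y −0.04 to 0.31 near x 0.55. I move the handle mid to (0.50, 0.11), then turn 0.812 rad about tool +y to bring it level.

Request:
send_rows:
  series:
    - [[2,2.5,0,0,0,0,-1],[2.7,3.2,0,0,0,0,-1],[2.6,3.2,0,0,0,0,-1],[2,2.4,0,0,0,0,-1],[0,0,0,0,0.14,0,-1],[0,0,0,0,0.14,0,-1],[0,0,0,0,0.14,0,-1],[0,0,0,0,0.14,0,-1],[0,0,0,0,0.14,0,-1],[0,0,0,0,0.112,0,-1]]

```text
time: 10.35
eef_pos: [0.5284, 0.1226, 0.3013]
tcp_rot: [0.9, 0.184, 0.386, -0.08]
contact_force: [0.3, 0.5, -0.8]
opening: 0.212
finger_force: 59.1
```

Request:
send_rows:
  series:
    - [[0,0,0,0,0,0,-1],[0,0,0,0,0,0,-1]]

```text
time: 10.6
eef_pos: [0.5298, 0.1227, 0.3044]
tcp_rot: [0.9, 0.184, 0.386, -0.079]
contact_force: [0.7, -0.7, -0.8]
opening: 0.212
finger_force: 59.1
```

```bash
python3 - <<'E'
from plant import ctrl
from h import *
s=ctrl.get_state();R=Rn.from_quat(s["tcp_rot"]).as_matrix();print(s["qpos"],s["eef_pos"])
a0=np.array([-.688,0,-.726]);ax=R@a0;mid=s["eef_pos"]-R[:,2]*.047;print("ax",ax,"mid",mid,"tip",mid-.13*ax)
o=[]
for n in("side","scene","wrist"):
  c=ctrl.read_camera(n);v=cam(c,s);pickle.dump((s,c),open(f"f_{n}.pkl","wb"));p=proj(v,mid).astype(int)
  if n=="wrist":x0=y0=0;a=c["img"][:,:,::-1];f=.625
  else:
    x0=max(p[0]-100,0);y0=max(p[1]-75,0);a=c["img"][y0:y0+150,x0:x0+200,::-1];f=2
  a=cv2.resize(a,(400,300),interpolation=cv2.INTER_CUBIC)
  for k in(-.13,0,.04):
    q=(proj(v,mid+k*ax)-[x0,y0])*f;cv2.circle(a,tuple(int(t) for t in q),2,(255,255,0),-1)
  print(n,x0,y0);o.append(a)
cv2.imwrite("pics/c6.png",np.vstack([np.hstack(o[:2]),np.hstack([o[2],o[2]*0])]))
E
```

```text
[-0.16829224 -0.53460598  2.29113502  0.60697709  0.75937095  0.68616697] [0.52975793 0.12271467 0.30440574]
ax [-0.91954174 -0.39351816  0.00253966] mid [0.49847713 0.10930826 0.33682147] tip [0.61801755 0.16046562 0.33649131]
side 177 24
scene 165 78
wrist 0 0
```

View pics/c6.png

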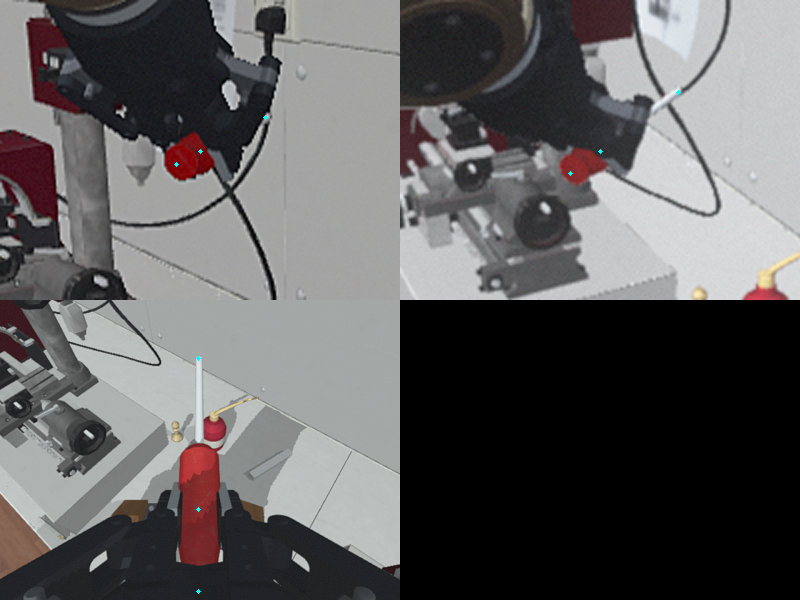

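The predicted blade tip and butt points fall on the tool in the scene (678,92)/(570,173) and wrist (198,358) views. So it is held level at z ≈ 0.337 and clear of everything, with the bar in place. I sign off.

```bash
python3 -c "
from plant import ctrl
s=ctrl.get_state();print(s['dq'].round(4),s['finger_force'],s['time']);print(ctrl.sign_off())"
```

```text
[ 0.0008 -0.0047  0.0008  0.0048  0.0007 -0.0045] 59.105828404426575 10.75
the job is handed in; nothing more can be done
None
```

The screwdriver is out of its holder and held level and still, about 0.33 m above the open bench between the lathes, gripped at 59 N, and the job is handed in at 10.75 s; the arm never touched the punch, spanner or bar.

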